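# Close up the slumped row of slide boxes

### The arm

A 7-joint arm with a two-finger parallel gripper is mounted at the origin on the work surface. World frame = base frame: x ahead of the robot, y to its left, z up, the work surface at z = 0. Lengths are in m, angles in rad, forces in N, time in s.
With the tool pointing down it reaches from about 0.425 to 1.025 m from the base axis. Payload 9.4 kg.
Tool frame: the origin (TCP) lies at the centre of the arm's flange, where the gripper is bolted on; the fingertips stand 186 mm ahead of it and the grasp point (between the pads) lies 167 mm ahead of it; z points along the fingers, y is the line along which they close (so a half turn about z gives the same grasp; the last joint's range is limited). The gripper opens to 93 mm and grips with 3 to 60 N. Pads are 15 mm wide; open, the fingers measure 128 mm over their backs; the gripper's body (75 mm by 188 mm) begins 65 mm behind the grasp point.
Start: joints at [-1.242, 0.599, -0.003, 1.599, 0.002, 0.943, -0.08], TCP at [0.286, 0.666, 0.405] pointing down, gripper open.
Joint ranges: [-2.57, 2.57], [-0.35, 1.97], [-1.29, 1.29], [0.11, 2.56], [-1.05, 4.19], [0.11, 1.86], [-2.63, 2.63]. Speed limits (rad/s): [2.22, 2.22, 3.01, 3.01, 3.14, 3.14, 3.14].

### API

Orientations are given as a rotation vector (axis times angle).
In Python, from cell import * gives the robot as it stands. The module is installed in compiled form; this text tells all that it offers.
- The arm moves only by the tool servo_tool, never from a script. Its argument "increments" is a list of rows, each a list of 3 entries, a list of its own where there are three numbers: the shift along the tool's x, y, z in mm, then the turn, a rotation vector about the tool's x, y, z in degrees, then the opening, from 0 (shut) to 1 (fully open). A call has 1 to 20 rows; each row shifts and turns the commanded pose from where the row before left it, along the tool's axes as they then stand; what a row does not reach is not made up. A row lasts 1/12 s, in which the tool goes at most 41.7 mm and 7.16 degrees, less where a joint would pass 70% of its speed; a pose out of reach is approached as far as the arm can. A call with a gripper value outside its range is refused whole. The fingers move at their own pace and stop on an object; the grip force is fixed at half the most. Time passes only in rows, so rows that do not move let the fingers close. It gives the time, the measured TCP pose, the force, the opening and the grip force at its end, in the units of the state.
- sense(): the state, without advancing time (a new reading comes with each control period).
- read_camera(name): name is "scene" or "top" or "wrist"; returns (picture, depth): 480x640x3 uint8, red, green, blue; 480x640 float32, m along the optical axis (not along the pixel's ray), 0 where there is no reading.
- camera_model(name): a dict with "fx", "fy", "cx", "cy" (pixels), "k1" (the pictures are not rectified: a ray, as slopes to the right and down, at radius r is drawn at 1 + k1 r^2 times it, then the intrinsics apply), "view" (4x4, takes a point from world to camera coordinates). Camera axes: x right, y down, z forward; pixel columns grow to the right and rows downward; lengths in m; the calibration is good to about 2 mm. A picture is of the moment at which its call begins: read the wrist's pose just before it. camera_model takes no time and is no camera call; for the wrist camera it gives the pose at the moment of the call.
- job_done(): hands the job in; it is judged then, once.
The state is a dict: "time": time; "q": joint angles; "qvel": joint speeds; "effort": joint torques, N m; "ee_pos": TCP position; "ee_rot": TCP orientation; "contact_force": force on the tool from outside, world axes, zero at the start; "torque": the same for the moment, N m; "finger_gap": finger opening in m; "grip_force": force on a finger pad.
Only numpy, scipy, OpenCV 4.12 (cv2) and the standard library are available. Lean on these libraries where they do the work, as an engineer would, in place of code of your own. Each camera call takes 0.05 s, during which the arm holds its last target. There are 200 camera calls.

### The job

The row of microscope slide boxes on the bench shelf has slumped: stand the two leaning boxes up and close the row along the shelf, square and snug against the steel divider, without shoving the divider along. Put the slide box that stands on the bench back at the open end of the row, so that all five stand upright side by side, touching, with their backs against the rail. Do not knock any slide box flat, and leave the other glassware, bottles and boxes where they are.

Things in the scene. Friction and masses are not known exactly. Their poses are not given: they have to be found in the camera images.
- shelf: low white steel shelf, fixed, 130 mm deep (x), 460 long (y), open in front (-x); origin on the bench below its centre; board top at z = 60 mm. A back rail of two rods (22 and 52 mm above the board) has its front face at x = +54 mm: a box backed against it has its origin at x = +12.5 mm. The row runs along y from the divider at the +y end to its open end at -y.
- divider_face (a point): centre line, at board height, of the face (towards -y) of the upright steel divider, 95 mm deep and 107 mm tall, at the closed (+y) end of the row; same axes as the shelf. The first box belongs with its side against this face.
- divider (a joint): how far the divider has been shoved along the shelf towards +y, in m; 0 at the start. It clips on the board and holds by friction: it gives way to a push of more than about 12 N and does not spring back. Up to 5 mm is allowed.
- box_a: slide box of plain grey plastic, 35 mm thick (its y), 83 mm deep (x, blank paper label on the -x spine), 98 mm tall (z), about 0.2 kg (it takes 1 to 2 N to slide); origin at the centre of its underside, z up along its height. Stands upright on the shelf, first from the divider, a few mm short of it and near the rail.
- box_b: an identical slide box, 35 mm thick (its y), 83 mm deep (x), 98 mm tall (z); origin at the centre of its underside, z up along its height. Stands upright on the shelf, second from the divider, a few mm from the first.
- box_c: an identical slide box, 35 mm thick (its y), 83 mm deep (x), 98 mm tall (z); origin at the centre of its underside, z up along its height. Third in the row: it has slumped and leans about 24 degrees with its top towards the divider (+y), its top edge on box_b, its foot some 40 mm away from box_b's foot, and stands some mm forward of the rail.
- box_d: an identical slide box, 35 mm thick (its y), 83 mm deep (x), 98 mm tall (z); origin at the centre of its underside, z up along its height. Fourth: leans on box_c at the same slant, forward of the rail; -y side free. If a leaning box's foot is pushed towards the divider it rises, and falls upright by itself below about 20 degrees; pushed high it goes over.
- box_e: an identical slide box, 35 mm thick (its y), 83 mm deep (x), 98 mm tall (z); origin at the centre of its underside, z up along its height. Stands upright on the bench to the robot's right, turned up to 70 degrees either way, among a reagent bottle and a staining jar; belongs at the open end of the row, beside box_d.
- dropper_bottle: small amber bottle, 40 mm across, 85 mm tall, standing on the shelf near its open (-y) end; origin at the centre of its underside. Leave it alone.
- reagent_bottle: round clear jar with white cap, 58 mm across, 100 mm tall, on the bench to the right; origin at the centre of its underside. Leave it alone.
- staining_jar: rectangular glass staining jar with lid, 79 x 59 mm, 101 mm tall, on the bench to the right; origin at the centre of its underside. Leave it alone.
- culture_dish: flat round covered dish, 94 mm across, 16 mm tall, on the bench in front of the shelf; origin at the centre of its underside. Leave it alone.
- wash_bottle: white squeeze bottle, 72 mm across, 190 mm tall with its spout, on the bench to the left; origin at the centre of its underside. Leave it alone.
There are look-alikes about, which are no part of the job. What is shaped like the box_d but green is not meant.

How it is judged:
At the end, for the whole second after the job is handed in: All five boxes on the shelf board at rest, upright and square to the shelf (0.06 rad), in order a to e from the divider, each within 3 mm of touching the divider or the box before, backs within 5 mm of the rail; the other things upright (x of box_a in the frame of shelf between 0.0075 and 0.017 m and z of box_a in the frame of shelf between 0.056 and 0.064 m and angle between each of box_a, box_b, box_c, box_d, box_e's own z axis and vertical below 0.06 rad and angle between the x axis of each of box_a, box_b, box_c, box_d, box_e and the x axis of shelf, either way round below 0.06 rad and linear speed of each of box_a, box_b, box_c, box_d, box_e below 0.01 m/s and y of box_a in the frame of divider_face between -0.0205 and -0.0145 m and x of box_b in the frame of shelf between 0.0075 and 0.017 m and z of box_b in the frame of shelf between 0.056 and 0.064 m and y of box_b in the frame of divider_face between -0.0585 and -0.0495 m and horizontal distance between box_b and box_a below 0.0385 m and x of box_c in the frame of shelf between 0.0075 and 0.017 m and z of box_c in the frame of shelf between 0.056 and 0.064 m and y of box_c in the frame of divider_face between -0.0965 and -0.0845 m and horizontal distance between box_c and box_b below 0.0385 m and x of box_d in the frame of shelf between 0.0075 and 0.017 m and z of box_d in the frame of shelf between 0.056 and 0.064 m and y of box_d in the frame of divider_face between -0.1345 and -0.1195 m and horizontal distance between box_d and box_c below 0.0385 m and x of box_e in the frame of shelf between 0.0075 and 0.017 m and z of box_e in the frame of shelf between 0.056 and 0.064 m and y of box_e in the frame of divider_face between -0.1725 and -0.1545 m and horizontal distance between box_e and box_d below 0.0385 m and angle between each of dropper_bottle, reagent_bottle, staining_jar, culture_dish, wash_bottle's own z axis and vertical below 0.1 rad).
It fails at once if the divider is shoved along by more than 5 mm (value of joint divider above 0.005 m).
It fails at once if a slide box is knocked flat (angle between any of box_a, box_b, box_c, box_d, box_e's own z axis and vertical above 1 rad).
It fails at once if a bystander is moved by more than 20 mm or tipped (distance of any of dropper_bottle, reagent_bottle, staining_jar, culture_dish, wash_bottle from where it was at the start of the episode above 0.02 m or angle between any of dropper_bottle, reagent_bottle, staining_jar, culture_dish, wash_bottle's own z axis and vertical above 0.35 rad).
It also fails if it takes over 72 s, if anything falls off the work surface, if the arm or the gripper's body presses on something with over 40 N, if the wrist force passes 120 N, or if a joint passes its speed limit or range.

## Working session

There is one attempt and no reset: what is moved stays moved. The work goes in short steps, Python scripts to look and compute and a tool call to move; the robot and the scene stay as the last step left them, time stands still between calls to the robot, and variables do not carry over. Pictures are saved under pics/ and viewed, at most 10 in all, crops included, and the job is handed in when it is done.

Besides the shell and the picture viewer there is one more tool, called after "Emit:" as name([rows], argument=value, ...), one row to a line, values as JSON. servo_tool: Moves the arm, as the interface text tells. Its arguments: {"type":"object","properties":{"increments":{"type":"array"}},"required":["increments"]}

```bash
mkdir -p pics; cat > h.py <<'E'
from cell import *
import numpy as np, cv2
from scipy.spatial.transform import Rotation as R
def cloud(name):
    m=camera_model(name); im,d=read_camera(name)
    K=np.array([[m['fx'],0,m['cx']],[0,m['fy'],m['cy']],[0,0,1.]])
    v,u=np.mgrid[0:480,0:640]
    p=cv2.undistortPoints(np.stack([u.ravel(),v.ravel()],1).astype(np.float64)[:,None],K,np.array([m['k1'],0,0,0.]))[:,0]
    c=np.c_[p,np.ones(len(p))]*d.reshape(-1,1)
    V=m['view']; w=(c-V[:3,3])@V[:3,:3]
    w[d.ravel()==0]=np.nan
    return im,d,w.reshape(480,640,3)
def save(n,im): cv2.imwrite('pics/'+n,im[...,::-1])
E
python3 - <<'E'
from h import *
s=sense(); print(s['ee_pos'],s['ee_rot'],s['time'],s['finger_gap'])
a=[]
for n in ('scene','top'):
    im,d,w=cloud(n); save(n+'.png',im); np.save(n+'_w.npy',w); np.save(n+'_im.npy',im)
    print(n,(-camera_model(n)['view'][:3,:3].T@camera_model(n)['view'][:3,3]).round(3))
E
```

```text
[0.28609827 0.66594545 0.40386972] [-6.32899792e-01 -3.07701543e+00  2.35657000e-03] 0.0 0.09281738627997496
scene [1.403 0.341 0.812]
top [ 0.351 -0.006  1.118]
```

View pics/scene.png

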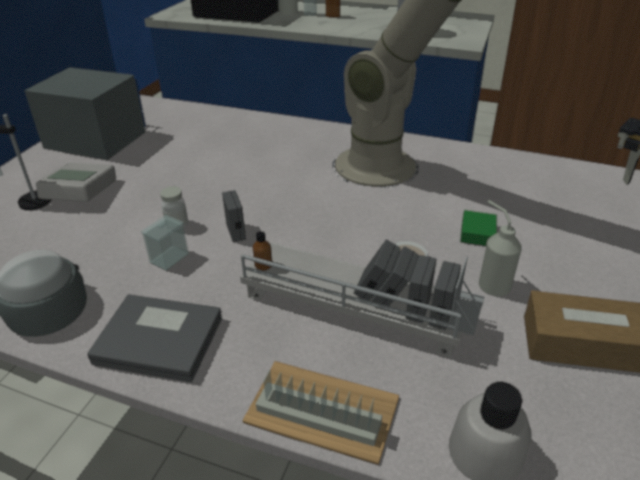

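View pics/top.png

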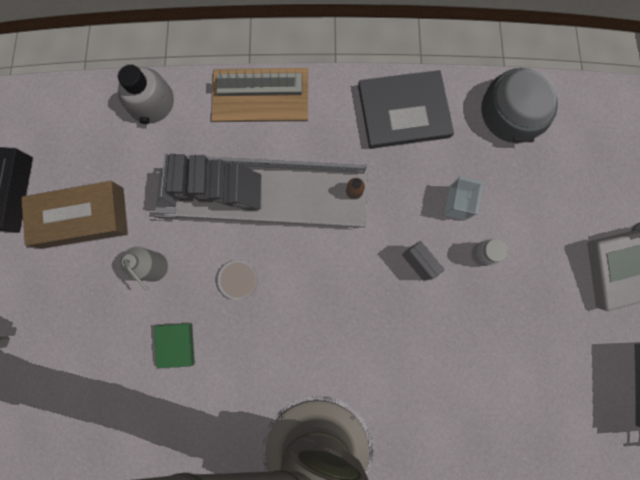

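The top view shows the row: divider at about pixel (160,190), boxes a and b near (175,175) and (198,175), leaning c and d at about (215,182) and (242,187), and the dropper bottle at (355,187). Box_e is at (424,260), between the staining jar (462,198) and the reagent bottle (490,250). Next I measure them.

```bash
python3 - <<'E'
from h import *
w=np.load('top_w.npy'); z=w[...,2]
print('px world', [w[v,u].round(3) for u,v in ((175,165),(198,165),(300,200),(424,255),(355,187),(462,198),(490,248))])
reg=np.zeros((480,640),bool); reg[150:235,145:375]=1
m=reg&(abs(z-0.06)<0.006); p=w[m][:,:2]
r=cv2.minAreaRect(p.astype(np.float32)); print('shelf',r,m.sum())
# open board front edge and right end by line fit
H=np.full((480,640,3),0,np.uint8)
zz=np.nan_to_num(z); g=np.clip(zz/0.2*255,0,255).astype(np.uint8)
crop=cv2.applyColorMap(g,cv2.COLORMAP_JET)[145:240,140:260]
im=np.load('top_im.npy')[145:240,140:260][...,::-1]
cv2.imwrite('pics/crop.png',np.vstack([cv2.resize(np.clip(im*1.6,0,255).astype(np.uint8),None,fx=3,fy=3,interpolation=cv2.INTER_CUBIC),cv2.resize(crop,None,fx=3,fy=3,interpolation=0)]))
# box e top
reg[:]=0; reg[235:285,395:450]=1
m=reg&(abs(z-0.098)<0.008); r=cv2.minAreaRect(w[m][:,:2].astype(np.float32)); print('e',r,m.sum(), w[m].mean(0))
reg[:]=0; reg[145:235,150:270]=1
m=reg&(abs(z-0.158)<0.006)
n,l,st,c=cv2.connectedComponentsWithStats(m.astype(np.uint8))
for i in range(1,n):
    if st[i,4]>20: print(st[i],w[l==i].mean(0).round(4),cv2.minAreaRect(w[l==i][:,:2].astype(np.float32)))
E
```

```text
px world [array([0.634, 0.297, 0.156]), array([0.634, 0.247, 0.155]), array([0.577, 0.035, 0.061]), array([ 0.447, -0.236,  0.099]), array([ 0.588, -0.084,  0.142]), array([ 0.575, -0.329,  0.091]), array([ 0.462, -0.385,  0.098])]
shelf ((0.5939658880233765, 0.12569493055343628), (0.4842114746570587, 0.13070806860923767), 86.87811279296875) 7011
e ((0.4376184940338135, -0.2415752112865448), (0.08215764164924622, 0.03651617467403412), 38.21791458129883) 596 [ 0.43672234 -0.24097389  0.09760214]
[161 153  24  45 700] [0.6166 0.2978 0.1573] ((0.6119285225868225, 0.2983880639076233), (0.04090222343802452, 0.09655101597309113), 86.51936340332031)
[188 155  18  39 626] [0.6148 0.2496 0.1574] ((0.6147336959838867, 0.2503301203250885), (0.035799797624349594, 0.08212962001562119), 88.55706787109375)
[206 159  17  40 549] [0.6034 0.2105 0.1575] ((0.6041548252105713, 0.21269521117210388), (0.08471789956092834, 0.03448561578989029), 1.1461042165756226)
[224 163  18  41 535] [0.5936 0.1712 0.1575] ((0.5937239527702332, 0.1731734573841095), (0.08330738544464111, 0.03595646843314171), 1.4322460889816284)
```

View pics/crop.png

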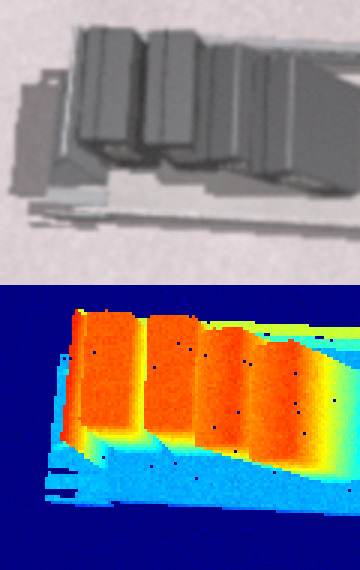

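```bash
python3 - <<'E'
from h import *
for n in ('top','scene'):
    w=np.load(n+'_w.npy').reshape(-1,3); w=w[~np.isnan(w[:,0])]
    if n=='top':
        b=w[(abs(w[:,2]-.06)<.006)&(w[:,0]>.48)&(w[:,0]<.7)&(w[:,1]>-.11)&(w[:,1]<.37)]
        # front edge: min x by y bin
        ys=np.arange(-.09,.32,.01); fx=np.array([b[abs(b[:,1]-y)<.005][:,0].min() if (abs(b[:,1]-y)<.005).any() else np.nan for y in ys])
        ok=~np.isnan(fx); k=np.polyfit(ys[ok],fx[ok],1); print('front',k,np.degrees(np.arctan(k[0])),np.abs(np.polyval(k,ys[ok])-fx[ok]).max())
        yaw=-np.arctan(k[0]); c,s=np.cos(yaw),np.sin(yaw)
        Rm=np.array([[c,-s],[s,c]])
    q=w[:,:2]@Rm  # shelf-aligned coords about world origin
    if n=='top':
        bq=b[:,:2]@Rm; print('board x range',np.percentile(bq[:,0],[.5,50,99.5]),'y',bq[:,1].min(),bq[:,1].max())
        for x in np.arange(.45,.62,.01):
            t=bq[abs(bq[:,0]-x)<.005]; 
            if len(t): print('  x %.2f y %.4f %.4f'%(x,t[:,1].min(),t[:,1].max()),end='')
    r=(w[:,2]>.100)&(w[:,2]<.13)&(q[:,1]>-.02)&(q[:,1]<.07)&(q[:,0]>.5)&(q[:,0]<.72)
    print('\n',n,'rail',r.sum(),np.percentile(q[r][:,0],[2,25,50,75,98]),np.percentile(w[r][:,2],[5,50,95]))
    for zc in (.165,.158,.145,.13,.11,.09):
        d=(abs(w[:,2]-zc)<.004)&(q[:,1]>.25)&(q[:,1]<.40)&(q[:,0]>.48)&(q[:,0]<.62)
        if d.sum():print(' z',zc,d.sum(),'y pct',np.percentile(q[d][:,1],[1,25,50,75,99]).round(4))
np.save('R.npy',Rm)
E
```

```text
front [0.0631146  0.52273342] 3.611409915333794 0.0009248448433958334
board x range [0.52127704 0.56477024 0.6467822 ] y -0.07683562644344816 0.4046695786748674
  x 0.52 y -0.0768 0.4012  x 0.53 y -0.0765 0.4039  x 0.54 y -0.0761 0.4026  x 0.55 y -0.0738 0.4047  x 0.56 y -0.0735 0.4030  x 0.57 y -0.0726 0.4036  x 0.58 y -0.0725 0.4027  x 0.59 y -0.0720 0.4033  x 0.60 y -0.0717 0.4036  x 0.61 y -0.0316 0.4028
 top rail 155 [0.64077224 0.64245238 0.64425867 0.6467468  0.64864417] [0.11150454 0.11479617 0.11838152]
 z 0.165 89 y pct [0.2737 0.355  0.3558 0.3568 0.3582]
 z 0.158 1096 y pct [0.2506 0.2803 0.3007 0.3325 0.356 ]
 z 0.145 131 y pct [0.2537 0.273  0.317  0.3546 0.3565]
 z 0.13 63 y pct [0.2544 0.299  0.3171 0.3266 0.3552]
 z 0.11 41 y pct [0.2802 0.3002 0.3239 0.3559 0.3579]
 z 0.09 40 y pct [0.2772 0.2998 0.3297 0.3554 0.3725]

 scene rail 171 [0.64132434 0.64477673 0.64636487 0.64769599 0.6499072 ] [0.11272474 0.11711978 0.1198542 ]
 z 0.165 211 y pct [0.2507 0.2865 0.3213 0.3423 0.3581]
 z 0.158 1018 y pct [0.2507 0.2763 0.2991 0.3309 0.3578]
 z 0.145 30 y pct [0.3051 0.3076 0.3518 0.3577 0.358 ]
 z 0.13 25 y pct [0.3044 0.3059 0.3074 0.3578 0.358 ]
 z 0.11 45 y pct [0.3046 0.3519 0.3581 0.367  0.3713]
 z 0.09 40 y pct [0.3051 0.3073 0.3672 0.3821 0.3849]
```

The crop shows a and b upright, with c and d leaning towards the divider. The depth data match the given sizes: board 0.06, rail 0.115, top edges near 0.158. Next I write a helper that turns a fingertip target in shelf-aligned axes into tool-frame increments.

```bash
cat >> h.py <<'E'
import sys
Rm=np.load('R.npy')
def plan(x,y,z,tilt_y=0.,yaw=0.,ahead=.186):
    """tip target in shelf-aligned axes (world origin); tool y along shelf x turned by yaw (deg); tilt leans fingers to +y"""
    c,s=np.cos(np.radians(yaw)),np.sin(np.radians(yaw))
    a=np.eye(3); a[:2,:2]=Rm
    ty=a@[c,s,0]; h=a@[-s,c,0]
    t=np.radians(tilt_y); tz=np.sin(t)*h-np.cos(t)*np.array([0,0,1.])
    M=np.c_[np.cross(ty,tz),ty,tz]
    S=sense(); C=R.from_rotvec(S['ee_rot']).as_matrix()
    p=a@[x,y,z]-ahead*tz
    rv=R.from_matrix(C.T@M).as_rotvec(degrees=True)
    tip=a.T@(S['ee_pos']+ahead*C[:,2])
    print('t %.2f tip(al)'%S['time'],tip.round(4),'turn',rv.round(2),'|%.1f|'%np.linalg.norm(rv),'shift now',(1e3*C.T@(p-S['ee_pos'])).round(1),'after turn',(1e3*M.T@(p-S['ee_pos'])).round(1),'F(al)',(a.T@S['contact_force']).round(1),'gap %.3f grip %.1f'%(S['finger_gap'],S['grip_force']))
E
python3 - <<'E'
from h import *
plan(.582,.115,.26,25)
plan(.582,.115,.26,0)
E
```

```text
t 0.10 tip(al) [0.2436 0.6824 0.218 ] turn [-15.4   21.81  69.17] |74.1| shift now [-535.9 -495.   -23.9] after turn [-575.3  338.4 -295.4] F(al) [-0.  -0.2  1.2] gap 0.093 grip 0.0
t 0.10 tip(al) [0.2436 0.6824 0.218 ] turn [-6.000e-02  6.000e-02  7.036e+01] |70.4| shift now [-509.5 -421.   -41.4] after turn [-567.6  338.4  -42. ] F(al) [-0.  -0.2  1.2] gap 0.093 grip 0.0
```

Emit:
servo_tool([
  [[-15, -15, -20], [0, 0, 0], 0.43],
  [[-27, -25, -15], [0, 0, 0], 0.43],
  [[-27, -25, 0], [0, 0, 0], 0.43],
  [[-27, -25, 0], [0, 0, 0], 0.43],
  [[-27, -25, 0], [0, 0, 0], 0.43],
  [[-27, -25, 0], [0, 0, 0], 0.43],
  [[-27, -25, 0], [0, 0, 0], 0.43],
  [[-27, -25, 0], [0, 0, 0], 0.43],
  [[-27, -25, 0], [0, 0, 0], 0.43],
  [[-27, -25, 0], [0, 0, 0], 0.43],
  [[-27, -25, 0], [0, 0, 0], 0.43],
  [[-27, -25, 0], [0, 0, 0], 0.43],
  [[-27, -25, 0], [0, 0, 0], 0.43],
  [[-27, -25, 0], [0, 0, 0], 0.43],
  [[-27, -25, 0], [0, 0, 0], 0.43],
  [[-27, -25, 0], [0, 0, 0], 0.43],
  [[-27, -25, 0], [0, 0, 0], 0.43],
  [[-27, -25, 0], [0, 0, 0], 0.43],
  [[-27, -25, 0], [0, 0, 0], 0.43],
  [[-27, -25, 0], [0, 0, 0], 0.43],
])

```text
time: 1.77
ee_pos: [0.5782, 0.0057, 0.4396]
ee_rot: [-0.633, -3.077, 0.0]
contact_force: [0.0, 1.3, -0.4]
finger_gap: 0.0402
grip_force: 0.0
```

```bash
python3 - <<'E'
from h import *
plan(.582,.115,.26,25)
E
```

```text
t 1.77 tip(al) [0.5766 0.0421 0.2536] turn [-15.35  21.75  69.18] |74.1| shift now [-6.9 -3.6 11. ] after turn [-9.8  5.3  7.6] F(al) [-0.1  1.3 -0.4] gap 0.040 grip 0.0
```

Emit:
servo_tool([
  [[0, 0, 0], [-1.4, 1.98, 6.29], 0.43],
  [[0, 0, 0], [-1.4, 1.98, 6.29], 0.43],
  [[0, 0, 0], [-1.4, 1.98, 6.29], 0.43],
  [[0, 0, 0], [-1.4, 1.98, 6.29], 0.43],
  [[0, 0, 0], [-1.4, 1.98, 6.29], 0.43],
  [[0, 0, 0], [-1.4, 1.98, 6.29], 0.43],
  [[0, 0, 0], [-1.4, 1.98, 6.29], 0.43],
  [[0, 0, 0], [-1.4, 1.98, 6.29], 0.43],
  [[0, 0, 0], [-1.4, 1.98, 6.29], 0.43],
  [[0, 0, 0], [-1.4, 1.98, 6.29], 0.43],
  [[0, 0, 0], [-1.4, 1.98, 6.29], 0.43],
  [[0, 0, 0], [0, 0, 0], 0.43],
])

```text
time: 2.77
ee_pos: [0.5776, 0.007, 0.4394]
ee_rot: [-2.052, -1.914, -0.456]
contact_force: [-0.1, -1.0, -0.3]
finger_gap: 0.0398
grip_force: 0.0
```

```bash
python3 - <<'E'
from h import *
plan(.582,.115,.076,25)
E
```

```text
t 2.77 tip(al) [0.5763 0.1224 0.271 ] turn [ 0.08 -0.12 -0.36] |0.4| shift now [-89.    6.3 173.4] after turn [-88.7   6.  173.6] F(al) [-0.1 -1.  -0.3] gap 0.040 grip 0.0
```

Emit:
servo_tool([
  [[-8.9, 0.6, 17.4], [0, 0, 0], 0.43],
  [[-8.9, 0.6, 17.4], [0, 0, 0], 0.43],
  [[-8.9, 0.6, 17.4], [0, 0, 0], 0.43],
  [[-8.9, 0.6, 17.4], [0, 0, 0], 0.43],
  [[-8.9, 0.6, 17.4], [0, 0, 0], 0.43],
  [[-8.9, 0.6, 17.4], [0, 0, 0], 0.43],
  [[-8.9, 0.6, 17.4], [0, 0, 0], 0.43],
  [[-8.9, 0.6, 17.4], [0, 0, 0], 0.43],
  [[-8.9, 0.6, 17.4], [0, 0, 0], 0.43],
  [[-8.9, 0.6, 17.4], [0, 0, 0], 0.43],
  [[0, 0, 0], [0, 0, 0], 0.43],
])

```text
time: 3.68
ee_pos: [0.5829, 0.0001, 0.2412]
ee_rot: [-2.043, -1.923, -0.45]
contact_force: [-0.6, 0.2, 0.2]
finger_gap: 0.04
grip_force: 0.0
```

```bash
cat > look.py <<'E'
from h import *
plan(.582,.115,.076,25)
im,d,w=cloud('scene'); save(sys.argv[1],cv2.resize(np.clip(im[215:365,210:520]*1.5,0,255).astype(np.uint8),None,fx=2,fy=2,interpolation=cv2.INTER_CUBIC))
E
python3 look.py p1.png
```

```text
t 3.68 tip(al) [0.5809 0.1154 0.0726] turn [-0.24 -0.    0.11] |0.3| shift now [ 1.   0.3 -3.2] after turn [ 1.   0.3 -3.2] F(al) [-0.6  0.2  0.2] gap 0.040 grip 0.0
```

View pics/p1.png

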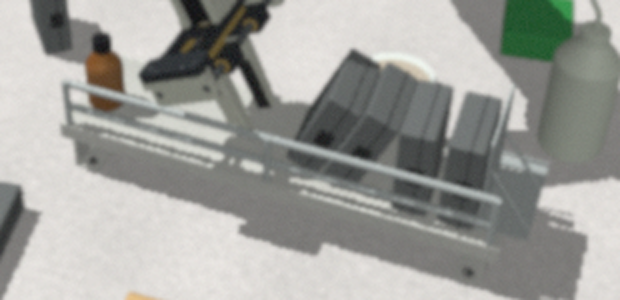

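The fingers stand clear on the -y side of d, at about (245,110) in the crop, and the bottle at (103,75) is free. I'll approach and start pushing low.

Emit:
servo_tool([
  [[6.1, 0, 0.5], [0, 0, 0], 0.43],
  [[4.5, 0, 2.1], [0, 0, 0], 0.43],
  [[4.5, 0, 2.1], [0, 0, 0], 0.43],
  [[4.5, 0, 2.1], [0, 0, 0], 0.43],
  [[4.5, 0, 2.1], [0, 0, 0], 0.43],
  [[3.6, 0, 1.7], [0, 0, 0], 0.43],
  [[3.6, 0, 1.7], [0, 0, 0], 0.43],
  [[3.6, 0, 1.7], [0, 0, 0], 0.43],
  [[2.7, 0, 1.3], [0, 0, 0], 0.43],
  [[2.7, 0, 1.3], [0, 0, 0], 0.43],
])

```text
time: 4.57
ee_pos: [0.5862, 0.0434, 0.2463]
ee_rot: [-2.048, -1.922, -0.455]
contact_force: [-1.1, -3.1, 0.4]
finger_gap: 0.0399
grip_force: 1.2
```

```bash
python3 - <<'E'
from h import *
plan(.582,.207,.076,25)
E
```

```text
t 4.57 tip(al) [0.5825 0.1589 0.0777] turn [ 0.04 -0.   -0.02] |0.0| shift now [42.9 -0.4 21.9] after turn [42.9 -0.3 21.9] F(al) [-0.9 -3.2  0.4] gap 0.040 grip 1.2
```

Emit:
servo_tool([
  [[2.3, 0, 1.1], [0, 0, 0], 0.43],
  [[2.3, 0, 1.1], [0, 0, 0], 0.43],
  [[2.3, 0, 1.1], [0, 0, 0], 0.43],
  [[2.3, 0, 1.1], [0, 0, 0], 0.43],
  [[2.3, 0, 1.1], [0, 0, 0], 0.43],
  [[2.3, 0, 1.1], [0, 0, 0], 0.43],
  [[2.3, 0, 1.1], [0, 0, 0], 0.43],
  [[2.3, 0, 1.1], [0, 0, 0], 0.43],
])

```text
time: 5.23
ee_pos: [0.5877, 0.0641, 0.2463]
ee_rot: [-2.047, -1.921, -0.455]
contact_force: [-0.2, -3.2, -0.5]
finger_gap: 0.0403
grip_force: 1.1
```

```bash
cat > tops.py <<'E'
from h import *
plan(.582,.207,.076,25)
def tops(lo=.19,hi=.37):
  for n in ('top','scene'):
    im,d,w=cloud(n); q=w.copy(); q[...,:2]=w[...,:2]@Rm
    m=(q[...,2]>.146)&(q[...,2]<.164)&(q[...,1]>lo)&(q[...,1]<hi)&(q[...,0]>.53)&(q[...,0]<.65)
    p=q[m]; 
    if len(p)<30: continue
    # occupancy profile along y (mean z, x range)
    for y in np.arange(lo,hi,.005):
        t=p[abs(p[:,1]-y)<.0025]
        if len(t)>5: print('%s y %.3f n %d z %.3f x %.4f..%.4f'%(n[0],y,len(t),np.median(t[:,2]),*np.percentile(t[:,0],[3,97])))
if __name__=='__main__': tops(float(sys.argv[1]) if len(sys.argv)>1 else .13)
E
python3 tops.py
```

```text
t 5.23 tip(al) [0.5826 0.1798 0.0777] turn [ 0.05 -0.04 -0.01] |0.1| shift now [24.1 -0.5 13.1] after turn [24.1 -0.5 13.1] F(al) [-0.  -3.2 -0.5] gap 0.040 grip 1.1
t y 0.270 n 19 z 0.158 x 0.5802..0.6338
t y 0.275 n 75 z 0.156 x 0.5550..0.6300
t y 0.280 n 68 z 0.154 x 0.5537..0.6284
t y 0.285 n 134 z 0.159 x 0.5590..0.6348
t y 0.290 n 88 z 0.161 x 0.5570..0.6350
t y 0.295 n 87 z 0.160 x 0.5573..0.6347
t y 0.300 n 90 z 0.159 x 0.5566..0.6333
t y 0.305 n 84 z 0.159 x 0.5571..0.6345
t y 0.310 n 87 z 0.158 x 0.5569..0.6359
t y 0.315 n 85 z 0.157 x 0.5581..0.6346
t y 0.320 n 94 z 0.156 x 0.5584..0.6340
t y 0.325 n 93 z 0.158 x 0.5585..0.6369
t y 0.330 n 86 z 0.158 x 0.5585..0.6347
t y 0.335 n 91 z 0.158 x 0.5579..0.6378
t y 0.340 n 93 z 0.158 x 0.5576..0.6363
t y 0.345 n 87 z 0.158 x 0.5586..0.6353
t y 0.350 n 80 z 0.158 x 0.5594..0.6355
t y 0.355 n 117 z 0.157 x 0.5449..0.6348
s y 0.140 n 6 z 0.158 x 0.5576..0.5616
s y 0.145 n 7 z 0.161 x 0.5574..0.5610
s y 0.155 n 24 z 0.149 x 0.5454..0.6196
s y 0.160 n 8 z 0.148 x 0.5512..0.6185
s y 0.210 n 12 z 0.154 x 0.5655..0.6252
s y 0.215 n 26 
[... 487 characters left out ...]
 x 0.5555..0.6332
s y 0.280 n 95 z 0.156 x 0.5553..0.6329
s y 0.285 n 48 z 0.161 x 0.5593..0.6374
s y 0.290 n 70 z 0.162 x 0.5597..0.6386
s y 0.295 n 87 z 0.162 x 0.5593..0.6384
s y 0.300 n 93 z 0.162 x 0.5589..0.6384
s y 0.305 n 98 z 0.161 x 0.5587..0.6388
s y 0.310 n 96 z 0.160 x 0.5583..0.6378
s y 0.315 n 95 z 0.160 x 0.5604..0.6379
s y 0.320 n 90 z 0.160 x 0.5627..0.6388
s y 0.325 n 100 z 0.161 x 0.5614..0.6400
s y 0.330 n 96 z 0.161 x 0.5626..0.6403
s y 0.335 n 100 z 0.160 x 0.5599..0.6396
s y 0.340 n 96 z 0.160 x 0.5608..0.6398
s y 0.345 n 101 z 0.160 x 0.5613..0.6402
s y 0.350 n 94 z 0.160 x 0.5625..0.6399
s y 0.355 n 46 z 0.158 x 0.5608..0.6386
s y 0.360 n 38 z 0.156 x 0.5473..0.6346
```

Emit:
servo_tool([
  [[2.3, 0, 1.1], [0, 0, 0], 0.43],
  [[2.3, 0, 1.1], [0, 0, 0], 0.43],
  [[2.3, 0, 1.1], [0, 0, 0], 0.43],
  [[1.8, 0, 0.85], [0, 0, 0], 0.43],
])

```text
time: 5.67
ee_pos: [0.5882, 0.074, 0.2462]
ee_rot: [-2.047, -1.921, -0.455]
contact_force: [0.2, -0.9, -1.4]
finger_gap: 0.0401
grip_force: 1.0
```

Emit:
servo_tool([
  [[1.8, 0, 0.85], [0, 0, 0], 0.43],
  [[1.8, 0, 0.85], [0, 0, 0], 0.43],
])

```text
time: 5.83
ee_pos: [0.5884, 0.0778, 0.2462]
ee_rot: [-2.047, -1.921, -0.455]
contact_force: [-0.0, -2.1, -0.9]
finger_gap: 0.0401
grip_force: 0.9
```

```bash
python3 tops.py | grep -v ^t' y'
```

```text
t 5.83 tip(al) [0.5825 0.1935 0.0777] turn [ 0.03 -0.05  0.  ] |0.1| shift now [11.7 -0.4  7.2] after turn [11.7 -0.4  7.2] F(al) [ 0.1 -2.1 -0.9] gap 0.040 grip 0.9
s y 0.155 n 7 z 0.157 x 0.5574..0.5616
s y 0.160 n 6 z 0.161 x 0.5572..0.5612
s y 0.170 n 27 z 0.149 x 0.5480..0.6181
s y 0.215 n 45 z 0.162 x 0.5460..0.6255
s y 0.220 n 64 z 0.162 x 0.5521..0.6262
s y 0.225 n 72 z 0.162 x 0.5472..0.6256
s y 0.230 n 89 z 0.162 x 0.5476..0.6264
s y 0.235 n 92 z 0.161 x 0.5470..0.6256
s y 0.240 n 90 z 0.160 x 0.5458..0.6260
s y 0.245 n 91 z 0.159 x 0.5464..0.6257
s y 0.250 n 52 z 0.161 x 0.5579..0.6335
s y 0.255 n 68 z 0.163 x 0.5554..0.6349
s y 0.260 n 84 z 0.162 x 0.5545..0.6336
s y 0.265 n 96 z 0.161 x 0.5539..0.6345
s y 0.270 n 90 z 0.161 x 0.5576..0.6336
s y 0.275 n 93 z 0.160 x 0.5552..0.6338
s y 0.280 n 100 z 0.159 x 0.5577..0.6342
s y 0.285 n 68 z 0.159 x 0.5570..0.6375
s y 0.290 n 76 z 0.162 x 0.5596..0.6383
s y 0.295 n 87 z 0.162 x 0.5590..0.6393
s y 0.300 n 91 z 0.161 x 0.5603..0.6384
s y 0.305 n 96 z 0.161 x 0.5578..0.6376
s y 0.310 n 97 z 0.160 x 0.5584..0.6385
s y 0.315 n 103 z 0.159 x 0.5601..0.6373
s y 0.320 n 84 z 0.160 x 0.5621..0.6390
s y 0.325 n 95 z 0.160 x 0.5612..0.6396
s y 0.330 n 96 z 0.160 x 0.5617..0.6397
s y 0.335 n 101 z 0.160 x 0.5623..0.6402
s y 0.340 n 100 z 0.160 x 0.5602..0.6393
s y 0.345 n 96 z 0.160 x 0.5611..0.6395
s y 0.350 n 100 z 0.160 x 0.5614..0.6394
s y 0.355 n 40 z 0.158 x 0.5617..0.6384
s y 0.360 n 38 z 0.155 x 0.5473..0.6355
```

Emit:
servo_tool([
  [[1.8, 0, 0.85], [0, 0, 0], 0.43],
  [[1.8, 0, 0.85], [0, 0, 0], 0.43],
  [[1.8, 0, 0.85], [0, 0, 0], 0.43],
])

```text
time: 6.18
ee_pos: [0.5888, 0.0835, 0.2461]
ee_rot: [-2.047, -1.921, -0.455]
contact_force: [-0.1, -3.1, -0.9]
finger_gap: 0.0395
grip_force: 1.3
```

Emit:
servo_tool([
  [[1.4, 0, 0.6], [0, 0, 0], 0.43],
  [[1.4, 0, 0.6], [0, 0, 0], 0.43],
])

```text
time: 6.35
ee_pos: [0.589, 0.0863, 0.246]
ee_rot: [-2.048, -1.922, -0.455]
contact_force: [0.3, -4.2, -2.1]
finger_gap: 0.04
grip_force: 2.0
```

Emit:
servo_tool([
  [[0.9, 0, 0.4], [0, 0, 0], 0.43],
  [[0.9, 0, 0.4], [0, 0, 0], 0.43],
])

```text
time: 6.52
ee_pos: [0.5892, 0.0882, 0.2461]
ee_rot: [-2.048, -1.921, -0.455]
contact_force: [-0.3, -5.3, -3.8]
finger_gap: 0.0401
grip_force: 2.0
```

```bash
python3 tops.py .2| grep -v ^t' y'
```

```text
t 6.52 tip(al) [0.5826 0.2038 0.0775] turn [ 0.05 -0.01 -0.03] |0.1| shift now [ 2.3 -0.4  2.8] after turn [ 2.3 -0.4  2.8] F(al) [ 0.  -5.3 -3.8] gap 0.040 grip 2.0
s y 0.215 n 26 z 0.161 x 0.5500..0.6240
s y 0.220 n 87 z 0.162 x 0.5474..0.6255
s y 0.225 n 90 z 0.161 x 0.5474..0.6256
s y 0.230 n 89 z 0.161 x 0.5468..0.6257
s y 0.235 n 87 z 0.161 x 0.5443..0.6257
s y 0.240 n 87 z 0.161 x 0.5473..0.6269
s y 0.245 n 92 z 0.160 x 0.5474..0.6251
s y 0.250 n 80 z 0.160 x 0.5495..0.6325
s y 0.255 n 86 z 0.161 x 0.5559..0.6341
s y 0.260 n 93 z 0.161 x 0.5544..0.6339
s y 0.265 n 93 z 0.161 x 0.5561..0.6342
s y 0.270 n 90 z 0.161 x 0.5538..0.6331
s y 0.275 n 98 z 0.161 x 0.5545..0.6345
s y 0.280 n 93 z 0.160 x 0.5557..0.6341
s y 0.285 n 83 z 0.160 x 0.5559..0.6357
s y 0.290 n 92 z 0.161 x 0.5606..0.6382
s y 0.295 n 95 z 0.161 x 0.5606..0.6386
s y 0.300 n 96 z 0.161 x 0.5608..0.6380
s y 0.305 n 95 z 0.161 x 0.5598..0.6380
s y 0.310 n 95 z 0.160 x 0.5585..0.6382
s y 0.315 n 98 z 0.160 x 0.5613..0.6384
s y 0.320 n 90 z 0.160 x 0.5603..0.6390
s y 0.325 n 94 z 0.161 x 0.5627..0.6393
s y 0.330 n 102 z 0.160 x 0.5593..0.6393
s y 0.335 n 97 z 0.160 x 0.5605..0.6400
s y 0.340 n 99 z 0.160 x 0.5618..0.6398
s y 0.345 n 98 z 0.160 x 0.5601..0.6394
s y 0.350 n 100 z 0.160 x 0.5620..0.6397
s y 0.355 n 43 z 0.158 x 0.5627..0.6394
s y 0.360 n 37 z 0.155 x 0.5505..0.6355
```

Emit:
servo_tool([
  [[0.7, 0, 0.3], [0, 0, 0], 0.43],
  [[0.7, 0, 0.3], [0, 0, 0], 0.43],
])

```text
time: 6.78
ee_pos: [0.5893, 0.0899, 0.2463]
ee_rot: [-2.047, -1.921, -0.455]
contact_force: [0.3, -4.3, -2.7]
finger_gap: 0.0396
grip_force: 2.0
```

Emit:
servo_tool([
  [[0.5, 0, 0.2], [0, 0, 0], 0.43],
  [[0.5, 0, 0.2], [0, 0, 0], 0.43],
])

```text
time: 6.95
ee_pos: [0.5893, 0.091, 0.2464]
ee_rot: [-2.047, -1.922, -0.455]
contact_force: [-1.2, -6.2, -2.8]
finger_gap: 0.0398
grip_force: 3.0
```

Emit:
servo_tool([
  [[-4.5, 0, -2.1], [0, 0, 0], 0.43],
  [[-9, 0, -4.2], [0, 0, 0], 0.43],
  [[0, 0, -30], [0, 0, 0], 0.2],
  [[0, 0, -35], [0, 0, 0], 0],
  [[0, 0, -35], [0, 0, 0], 0],
  [[0, 0, -35], [0, 0, 0], 0],
  [[0, 0, -20], [0, 0, 0], 0],
])

```text
time: 7.53
ee_pos: [0.5842, 0.0088, 0.3906]
ee_rot: [-2.049, -1.922, -0.459]
contact_force: [0.6, -0.2, -0.7]
finger_gap: 0.0111
grip_force: 0.0
```

```bash
python3 - <<'E'
from h import *
plan(.50,.232,.20,0)
E
python3 tops.py .2| grep -v ^s' y'
```

```text
t 7.53 tip(al) [0.5833 0.1244 0.2221] turn [  0.24 -25.08  -0.04] |25.1| shift now [167.  -82.8  82.8] after turn [186.4 -82.5   4.6] F(al) [ 0.6 -0.1 -0.7] gap 0.011 grip 0.0
t 7.53 tip(al) [0.5833 0.1244 0.2221] turn [ 0.24 -0.08  0.01] |0.3| shift now [ 13.2  -1.2 167.3] after turn [ 13.4  -0.5 167.3] F(al) [ 0.6 -0.1 -0.7] gap 0.011 grip 0.0
t y 0.210 n 29 z 0.151 x 0.5488..0.6199
t y 0.215 n 111 z 0.157 x 0.5438..0.6218
t y 0.220 n 97 z 0.158 x 0.5436..0.6220
t y 0.225 n 91 z 0.157 x 0.5448..0.6232
t y 0.230 n 93 z 0.158 x 0.5443..0.6243
t y 0.235 n 89 z 0.158 x 0.5447..0.6230
t y 0.240 n 104 z 0.158 x 0.5437..0.6241
t y 0.245 n 81 z 0.158 x 0.5447..0.6228
t y 0.250 n 101 z 0.157 x 0.5528..0.6325
t y 0.255 n 97 z 0.158 x 0.5522..0.6314
t y 0.260 n 86 z 0.157 x 0.5538..0.6316
t y 0.265 n 90 z 0.158 x 0.5528..0.6303
t y 0.270 n 92 z 0.157 x 0.5530..0.6306
t y 0.275 n 90 z 0.157 x 0.5525..0.6312
t y 0.280 n 82 z 0.157 x 0.5531..0.6305
t y 0.285 n 101 z 0.157 x 0.5569..0.6355
t y 0.290 n 90 z 0.157 x 0.5576..0.6344
t y 0.295 n 93 z 0.158 x 0.5575..0.6353
t y 0.300 n 87 z 0.158 x 0.5573..0.6354
t y 0.305 n 86 z 0.157 x 0.5571..0.6352
t y 0.310 n 93 z 0.158 x 0.5582..0.6359
t y 0.315 n 82 z 0.157 x 0.5575..0.6352
t y 0.320 n 98 z 0.156 x 0.5582..0.6337
t y 0.325 n 89 z 0.158 x 0.5593..0.6364
t y 0.330 n 93 z 0.157 x 0.5583..0.6376
t y 0.335 n 87 z 0.158 x 0.5582..0.6359
t y 0.340 n 92 z 0.157 x 0.5586..0.6366
t y 0.345 n 92 z 0.158 x 0.5579..0.6360
t y 0.350 n 65 z 0.157 x 0.5589..0.6362
t y 0.355 n 126 z 0.155 x 0.5458..0.6345
```

Emit:
servo_tool([
  [[0, 0, 0], [0, -6.27, 0], 0],
  [[0, 0, 0], [0, -6.27, 0], 0],
  [[0, 0, 0], [0, -6.27, 0], 0],
  [[0, 0, 0], [0, -6.27, 0], 0],
  [[20, -16, 0], [0, 0, 0], 0],
  [[33, -16, 0], [0, 0, 0], 0],
  [[33, -16, 0], [0, 0, 0], 0],
  [[33, -16, 0], [0, 0, 0], 0],
  [[33, -16, 0], [0, 0, 0], 0],
  [[33, -2, 0], [0, 0, 0], 0],
  [[0, 0, 20], [0, 0, 0], 0],
  [[0, 0, 30], [0, 0, 0], 0],
  [[0, 0, 30], [0, 0, 0], 0],
  [[0, 0, 20], [0, 0, 0], 0],
  [[0, 0, 0], [0, 0, 0], 0],
])

```text
time: 8.88
ee_pos: [0.5125, 0.2008, 0.2826]
ee_rot: [-2.288, -2.15, 0.01]
contact_force: [-0.1, 0.1, -0.3]
finger_gap: 0.0007
grip_force: 0.0
```

```bash
python3 - <<'E'
from h import *
plan(.5395,.231,.092,0)
E
```

```text
t 8.88 tip(al) [0.4977 0.2321 0.0966] turn [-0.35  0.2   0.07] |0.4| shift now [-1.7 40.7  4.3] after turn [-1.7 40.7  4.6] F(al) [-0.1  0.1 -0.3] gap 0.001 grip 0.0
```

Emit:
servo_tool([
  [[-1, 6, 4], [0, 0, 0], 0],
  [[0, 6, 0], [0, 0, 0], 0],
  [[0, 6, 0], [0, 0, 0], 0],
  [[0, 4, 0], [0, 0, 0], 0],
  [[0, 4, 0], [0, 0, 0], 0],
  [[0, 3, 0], [0, 0, 0], 0],
])

```text
time: 9.38
ee_pos: [0.5434, 0.1977, 0.2834]
ee_rot: [2.29, 2.149, 0.001]
contact_force: [-1.8, -0.5, 1.2]
finger_gap: 0.0003
grip_force: 0.9
```

Emit:
servo_tool([
  [[0, 3, 0], [0, 0, 0], 0],
  [[0, 2, 0], [0, 0, 0], 0],
  [[0, 2, 0], [0, 0, 0], 0],
])

```text
time: 9.63
ee_pos: [0.55, 0.1973, 0.2828]
ee_rot: [2.29, 2.15, -0.0]
contact_force: [-2.6, 0.1, 1.1]
finger_gap: 0.0001
grip_force: 0.9
```

Emit:
servo_tool([
  [[0, 2, 0], [0, 0, 0], 0],
  [[0, 1, 0], [0, 0, 0], 0],
])

```text
time: 9.8
ee_pos: [0.5531, 0.1971, 0.2827]
ee_rot: [2.29, 2.15, 0.0]
contact_force: [-1.5, 0.5, 1.5]
finger_gap: 0.0004
grip_force: 0.9
```

```bash
cat > fr.py <<'E'
from h import *
plan(.5395,.231,.092,0)
im,d,w=cloud('top'); q=w.copy(); q[...,:2]=w[...,:2]@Rm
m=(abs(q[...,2]-.158)<.005)&(q[...,1]>.17)&(q[...,1]<.352)&(q[...,0]>.53)&(q[...,0]<.65)
p=q[m]
for n,y in zip('abcde',(.3355,.300,.265,.230,.195)):
    t=p[abs(p[:,1]-y)<.012]
    if len(t)>20: print(n,len(t),np.percentile(t[:,0],[2,98]).round(4),'slopes', [ (np.percentile(t[abs(t[:,1]-y-o)<.004][:,0],97)).round(4) for o in (-.009,0,.009)])
print('ymin',np.percentile(p[:,1],.5))
E
python3 fr.py
```

```text
t 9.80 tip(al) [0.5397 0.2314 0.0967] turn [ 0.03  0.03 -0.02] |0.0| shift now [-0.5 -0.1  4.7] after turn [-0.5 -0.1  4.7] F(al) [-1.5  0.4  1.5] gap 0.000 grip 0.9
d 23 [0.6002 0.6185] slopes [np.float64(0.5982), np.float64(0.6183), np.float64(0.6173)]
ymin 0.21452389962193993
```

Emit:
servo_tool([
  [[0, 1, 0], [0, 0, 0], 0],
  [[0, 1, 0], [0, 0, 0], 0],
])

```text
time: 10.02
ee_pos: [0.5543, 0.197, 0.2826]
ee_rot: [-2.29, -2.15, 0.002]
contact_force: [-8.2, -0.1, 6.7]
finger_gap: 0.0007
grip_force: 4.2
```

Emit:
servo_tool([
  [[0, 1, 0], [0, 0, 0], 0],
  [[0, 1, 0], [0, 0, 0], 0],
])

```text
time: 10.18
ee_pos: [0.5549, 0.1969, 0.2826]
ee_rot: [-2.288, -2.149, 0.006]
contact_force: [-15.2, 0.5, 14.6]
finger_gap: 0.0005
grip_force: 8.2
```

Emit:
servo_tool([
  [[0, 1, 0], [0, 0, 0], 0],
])

```text
time: 10.27
ee_pos: [0.5552, 0.1969, 0.2826]
ee_rot: [-2.286, -2.148, 0.009]
contact_force: [-19.3, 0.8, 17.7]
finger_gap: 0.0004
grip_force: 10.1
```

Emit:
servo_tool([
  [[0, -12, 0], [0, 0, 0], 0],
  [[17, 0, 0], [0, 0, 0], 0],
  [[17, 0, 0], [0, 0, 0], 0],
  [[0, 0, 0], [0, 0, 0], 0],
  [[0, 3, 0], [0, 0, 0], 0],
  [[0, 3, 0], [0, 0, 0], 0],
  [[0, 2, 0], [0, 0, 0], 0],
  [[0, 1.5, 0], [0, 0, 0], 0],
  [[0, 1, 0], [0, 0, 0], 0],
])

```text
time: 11.02
ee_pos: [0.5574, 0.23, 0.2825]
ee_rot: [-2.29, -2.148, 0.005]
contact_force: [-11.4, 0.8, 8.4]
finger_gap: 0.0005
grip_force: 6.1
```

Emit:
servo_tool([
  [[0, 1, 0], [0, 0, 0], 0],
  [[0, 0.5, 0], [0, 0, 0], 0],
])

```text
time: 11.18
ee_pos: [0.5578, 0.2301, 0.2824]
ee_rot: [-2.288, -2.147, 0.009]
contact_force: [-15.3, 2.1, 9.9]
finger_gap: 0.0005
grip_force: 8.0
```

Emit:
servo_tool([
  [[0, -12, 0], [0, 0, 0], 0],
  [[17, 0, 0], [0, 0, 0], 0],
  [[18, 0, 0], [0, 0, 0], 0],
  [[0, 0, 0], [0, 0, 0], 0],
  [[0, 3, 0], [0, 0, 0], 0],
  [[0, 3, 0], [0, 0, 0], 0],
  [[0, 2, 0], [0, 0, 0], 0],
  [[0, 1.5, 0], [0, 0, 0], 0],
  [[0, 1, 0], [0, 0, 0], 0],
  [[0, 1, 0], [0, 0, 0], 0],
])

```text
time: 12.02
ee_pos: [0.5594, 0.2647, 0.2827]
ee_rot: [-2.288, -2.147, 0.009]
contact_force: [-18.5, 0.5, 16.3]
finger_gap: 0.0008
grip_force: 9.8
```

Emit:
servo_tool([
  [[0, -12, 0], [0, 0, 0], 0],
  [[17, 0, 0], [0, 0, 0], 0],
  [[18, 0, 0], [0, 0, 0], 0],
  [[0, 0, 0], [0, 0, 0], 0],
  [[0, 3, 0], [0, 0, 0], 0],
  [[0, 3, 0], [0, 0, 0], 0],
  [[0, 2, 0], [0, 0, 0], 0],
  [[0, 1.5, 0], [0, 0, 0], 0],
  [[0, 1, 0], [0, 0, 0], 0],
  [[0, 1, 0], [0, 0, 0], 0],
])

```text
time: 12.85
ee_pos: [0.5615, 0.3006, 0.2826]
ee_rot: [-2.288, -2.148, 0.008]
contact_force: [-16.6, 1.4, 13.0]
finger_gap: 0.0001
grip_force: 8.6
```

```bash
python3 - <<'E'
from h import *
plan(.5395,.336,.092,0)
E
```

```text
t 12.85 tip(al) [0.5404 0.3352 0.0966] turn [-0.34  0.06  0.01] |0.3| shift now [ 0.7 -1.9  4.6] after turn [ 0.7 -2.   4.6] F(al) [-16.7   0.4  13. ] gap 0.000 grip 8.6
```

Emit:
servo_tool([
  [[0, -15, 0], [0, 0, 0], 0],
  [[0, -20, -20], [0, 0, 0], 0],
  [[-20, 0, -35], [0, 0, 0], 0.5],
  [[-30, 0, -20], [0, 0, 0], 1],
])

```text
time: 13.18
ee_pos: [0.5251, 0.2546, 0.3592]
ee_rot: [2.286, 2.154, 0.002]
contact_force: [1.6, 0.1, 0.1]
finger_gap: 0.0093
grip_force: 0.0
```

```bash
python3 fr.py; python3 - <<'E'
from h import *
print(sense()['q'].round(2))
im,d,w=cloud('top'); z=w[...,2]
reg=np.zeros((480,640),bool); reg[235:285,395:450]=1
m=reg&(abs(z-.098)<.006); r=cv2.minAreaRect(w[m][:,:2].astype(np.float32)); print('e',r)
pc=w[m][:,:2]; u,s,vt=np.linalg.svd(pc-pc.mean(0),full_matrices=False); print(np.degrees(np.arctan2(vt[0,1],vt[0,0])),pc.mean(0))
im,d,w=cloud('scene'); q=w.reshape(-1,3); k=(abs(q[:,2]-.098)<.006)&(abs(q[:,0]-.4376)<.06)&(abs(q[:,1]+.2416)<.06); print('scene',cv2.minAreaRect(q[k][:,:2].astype(np.float32)))
e=np.array(r[0])@Rm; print(e)
ang=r[2]+3.61 if r[1][0]>r[1][1] else r[2]+3.61-90
plan(*e,.20,0,ang)
E
```

```text
t 13.18 tip(al) [0.5083 0.2873 0.1732] turn [ 0.08 -0.04  0.2 ] |0.2| shift now [-56.4  31.2  81.2] after turn [-56.2  31.5  81.2] F(al) [1.6 0.2 0.1] gap 0.009 grip 0.0
a 46 [0.5926 0.6074] slopes [np.float64(0.606), np.float64(0.6055), np.float64(0.6076)]
[-0.85  0.51  0.45  2.   -0.34  0.7  -0.25]
e ((0.4374632239341736, -0.24143047630786896), (0.08204533159732819, 0.03631437569856644), 37.68057632446289)
-141.21910429331928 [ 0.43672888 -0.24110171]
scene ((0.43672260642051697, -0.2411821037530899), (0.08847157657146454, 0.03536711260676384), 38.830814361572266)
[ 0.45180204 -0.21339556]
t 13.33 tip(al) [0.5101 0.283  0.1737] turn [ 2.200e-01  3.000e-02 -4.156e+01] |41.6| shift now [-496.5  -55.2  -26.9] after turn [-334.8 -370.7  -26.3] F(al) [-0.8 -0.  -0.3] gap 0.021 grip 0.0Traceback (most recent call last):
  File "fr.py", line 8, in <module>
    if len(t)>20: print(n,len(t),np.percentile(t[:,0],[2,98]).round(4),'slopes', [ (np.percentile(t[abs(t[:,1]-y-o)<.004][:,0],97)).round(4) for o in (-.009,0,.009)])
                                                                                    ~~~~~~~~~~~~~^^^^^^^^^^^^^^^^^^^^^^^^^^^^^^^^^
    return _quantile_unchecked(
        a, q, axis, out, overwrite_input, method, keepdims, weights)
    return _ureduce(a,
                    func=_quantile_ureduce_func,
    ...<5 lines>...
                    overwrite_input=overwrite_input,
                    method=method)
    r = func(a, **kwargs)
    result = _quantile(arr,
                       quantiles=q,
    ...<2 lines>...
                       out=out,
                       weights=wgt)
    slices_having_nans = np.isnan(arr[-1, ...])
                                  ~~~^^^^^^^^^
IndexError: index -1 is out of bounds for axis 0 with size 0
```

Emit:
servo_tool([
  [[-20, -4, -27], [0, 0, 0], 1],
  [[-36, -4, 0], [0, 0, 0], 1],
  [[-36, -4, 0], [0, 0, 0], 1],
  [[-36, -4, 0], [0, 0, 0], 1],
  [[-36, -4, 0], [0, 0, 0], 1],
  [[-36, -4, 0], [0, 0, 0], 1],
  [[-36, -4, 0], [0, 0, 0], 1],
  [[-36, -4, 0], [0, 0, 0], 1],
  [[-36, -4, 0], [0, 0, 0], 1],
  [[-36, -4, 0], [0, 0, 0], 1],
  [[-36, -4, 0], [0, 0, 0], 1],
  [[-36, -4, 0], [0, 0, 0], 1],
  [[-36, -4, 0], [0, 0, 0], 1],
  [[-36, -4, 0], [0, 0, 0], 1],
  [[0, 0, 0], [0, 0, -7], 1],
  [[0, 0, 0], [0, 0, -7], 1],
  [[0, 0, 0], [0, 0, -7], 1],
  [[0, 0, 0], [0, 0, -7], 1],
  [[0, 0, 0], [0, 0, -7], 1],
  [[0, 0, 0], [0, 0, -7], 1],
])

```text
time: 15.0
ee_pos: [0.439, -0.2305, 0.3842]
ee_rot: [-1.36, -2.832, 0.0]
contact_force: [-0.4, -0.1, 0.6]
finger_gap: 0.0929
grip_force: 0.0
```

```bash
python3 - <<'E'
from h import *
plan(.4515,-.2134,.06,0,42)
im,d,w=cloud('wrist'); save('wrist.png',im)
im,d,w=cloud('top'); q=w.copy(); q[...,:2]=w[...,:2]@Rm
m=(abs(q[...,2]-.158)<.005)&(q[...,1]>.17)&(q[...,1]<.37)&(q[...,0]>.53)&(q[...,0]<.65)
p=q[m]
for n,y in zip('abcd',(.3355,.300,.265,.230)):
    t=p[abs(p[:,1]-y)<.012]; k=[np.percentile(t[abs(t[:,1]-y-o)<.004][:,0],[4,96]).round(4) for o in (-.008,.008)]
    print(n,k)
for y in np.arange(.205,.225,.002): print('%.3f'%y,(abs(p[:,1]-y)<.001).sum(),end=' ')
for x in (.565,.58,.6,.62,.63): t=p[(abs(p[:,0]-x)<.006)&(p[:,1]<.24)]; print(x,np.percentile(t[:,1],2).round(4))
E
```

```text
t 15.00 tip(al) [ 0.4526 -0.2025  0.1982] turn [-0.01  0.    0.31] |0.3| shift now [ -7.3  -8.2 138.2] after turn [ -7.4  -8.2 138.2] F(al) [-0.4 -0.1  0.6] gap 0.093 grip 0.0
a [array([0.5602, 0.6369]), array([0.5631, 0.638 ])]
b [array([0.5611, 0.6354]), array([0.5617, 0.6363])]
c [array([0.5599, 0.6362]), array([0.56  , 0.6334])]
d [array([0.5617, 0.6355]), array([0.5618, 0.638 ])]
0.205 0 0.207 0 0.209 0 0.211 8 0.213 38 0.215 40 0.217 36 0.219 38 0.221 36 0.223 37 0.225 33 0.565 0.2123
0.58 0.2123
0.6 0.212
0.62 0.212
0.63 0.2127
```

View pics/wrist.png

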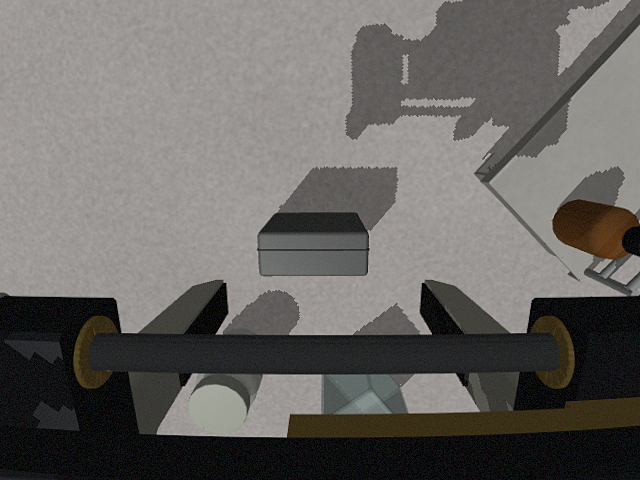

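The wrist view shows box_e at about (258-368, 212-275), level with the gripper. It sits roughly 8 mm left of the finger midpoint, as computed. The row's back line and d's side at y 0.212 are straight, so I descend and grip.

Emit:
servo_tool([
  [[-7.4, -8.2, 0], [0, 0, 0.3], 1],
  [[0, 0, 15], [0, 0, 0], 1],
  [[0, 0, 25], [0, 0, 0], 1],
  [[0, 0, 25], [0, 0, 0], 1],
  [[0, 0, 25], [0, 0, 0], 1],
  [[0, 0, 25], [0, 0, 0], 1],
  [[0, 0, 15], [0, 0, 0], 1],
  [[0, 0, 8], [0, 0, 0], 1],
  [[0, 0, 0], [0, 0, 0], 1],
])

```text
time: 15.85
ee_pos: [0.4366, -0.242, 0.2452]
ee_rot: [-1.379, -2.821, 0.002]
contact_force: [-0.4, -1.0, 0.5]
finger_gap: 0.0926
grip_force: 0.0
```

Emit:
servo_tool([
  [[0, 0, 0], [0, 0, 0], 0.8],
  [[0, 0, 0], [0, 0, 0], 0.7],
  [[0, 0, 0], [0, 0, 0], 0.7],
  [[0, 0, 0], [0, 0, 0], 0.7],
  [[0, 0, 0], [0, 0, 0], 0.7],
])

```text
time: 16.27
ee_pos: [0.437, -0.2415, 0.2476]
ee_rot: [1.375, 2.822, -0.0]
contact_force: [-0.4, 0.7, 4.5]
finger_gap: 0.0827
grip_force: 30.0
```

```bash
python3 - <<'E'
from h import *
plan(.4515,-.2134,.06,0,42)
E
```

```text
t 16.27 tip(al) [ 0.4517 -0.2137  0.0616] turn [ 0.04  0.12 -0.32] |0.3| shift now [-0.   0.2  1.6] after turn [-0.   0.2  1.6] F(al) [-0.4  0.7  4.5] gap 0.083 grip 30.0
```

Emit:
servo_tool([
  [[0, 0, -10], [0, 0, 0], 0.7],
  [[0, 0, -25], [0, 0, 0], 0.7],
  [[0, 0, -30], [0, 0, 0], 0.7],
  [[0, 0, -30], [0, 0, 0], 0.7],
  [[0, 0, -30], [0, 0, 0], 0.7],
  [[0, 0, -30], [0, 0, 0], 0.7],
  [[0, 0, -15], [0, 0, 0], 0.7],
  [[0, 0, 0], [0, 0, 7], 0.7],
  [[0, 0, 0], [0, 0, 7], 0.7],
  [[0, 0, 0], [0, 0, 7], 0.7],
  [[0, 0, 0], [0, 0, 7], 0.7],
  [[0, 0, 0], [0, 0, 7], 0.7],
  [[0, 0, 0], [0, 0, 6.7], 0.7],
  [[0, 0, 0], [0, 0, 0], 0.7],
])

```text
time: 17.43
ee_pos: [0.4364, -0.2411, 0.4175]
ee_rot: [2.296, 2.144, 0.001]
contact_force: [-0.6, -0.0, -1.5]
finger_gap: 0.0829
grip_force: 30.0
```

```bash
python3 - <<'E'
from h import *
plan(.597,.160,.24,0,0)
E
```

```text
t 17.43 tip(al) [ 0.4508 -0.2131  0.2315] turn [ 0.04  0.01 -0.31] |0.3| shift now [373.9 144.3  -8.5] after turn [373.1 146.3  -8.5] F(al) [-0.6 -0.1 -1.5] gap 0.083 grip 30.0
```

Emit:
servo_tool([
  [[0, 0, -4], [0, 0, -0.3], 0.7],
  [[12, 5, -5], [0, 0, 0], 0.7],
  [[24, 9.4, 0], [0, 0, 0], 0.7],
  [[24, 9.4, 0], [0, 0, 0], 0.7],
  [[24, 9.4, 0], [0, 0, 0], 0.7],
  [[24, 9.4, 0], [0, 0, 0], 0.7],
  [[24, 9.4, 0], [0, 0, 0], 0.7],
  [[24, 9.4, 0], [0, 0, 0], 0.7],
  [[24, 9.4, 0], [0, 0, 0], 0.7],
  [[24, 9.4, 0], [0, 0, 0], 0.7],
  [[24, 9.4, 0], [0, 0, 0], 0.7],
  [[24, 9.4, 0], [0, 0, 0], 0.7],
  [[24, 9.4, 0], [0, 0, 0], 0.7],
  [[24, 9.4, 0], [0, 0, 0], 0.7],
  [[24, 9.4, 0], [0, 0, 0], 0.7],
  [[24, 9.4, 0], [0, 0, 0], 0.7],
  [[24, 9.4, 0], [0, 0, 0], 0.7],
  [[0, 0, 0], [0, 0, 0], 0.7],
])

```text
time: 18.93
ee_pos: [0.6053, 0.1271, 0.4258]
ee_rot: [-2.274, -2.167, -0.004]
contact_force: [0.6, 0.4, -1.7]
finger_gap: 0.0827
grip_force: 30.0
```

```bash
python3 - <<'E'
from h import *
plan(.597,.175,.135,0,0)
im,d,w=cloud('scene'); save('p2.png',cv2.resize(np.clip(im[165:365,210:520]*1.5,0,255).astype(np.uint8),None,fx=2,fy=2,interpolation=cv2.INTER_CUBIC))
E
```

```text
t 18.93 tip(al) [0.5963 0.1654 0.2398] turn [ 0.07 -0.11  0.88] |0.9| shift now [  9.8   0.9 104.9] after turn [ 10.    0.9 104.8] F(al) [ 0.5  0.4 -1.7] gap 0.083 grip 30.0
```

View pics/p2.png

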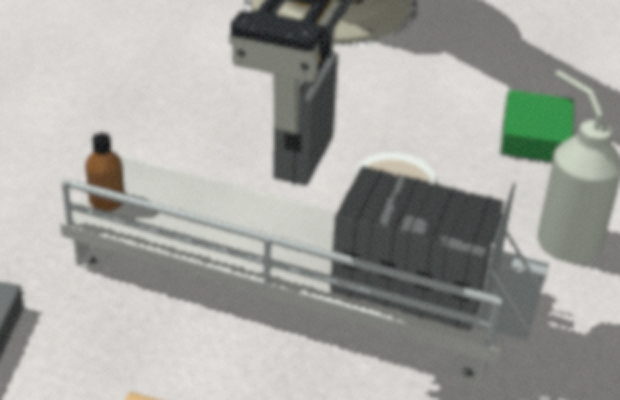

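The picture shows a to d upright and together at about (335-500, 170-320), and e held square above the shelf at about (305,120). Next I lower it.

Emit:
servo_tool([
  [[0, 0.6, 0], [0, 0, 0.9], 0.7],
  [[0, 0, 20], [0, 0, 0], 0.7],
  [[0, 0, 25], [0, 0, 0], 0.7],
  [[0, 0, 25], [0, 0, 0], 0.7],
  [[0, 0, 20], [0, 0, 0], 0.7],
  [[0, 0, 14], [0, 0, 0], 0.7],
  [[0, 0, 0], [0, 0, 0], 0.7],
])

```text
time: 19.57
ee_pos: [0.6037, 0.12, 0.3195]
ee_rot: [-2.302, -2.137, 0.007]
contact_force: [-0.9, 0.1, -0.9]
finger_gap: 0.0826
grip_force: 30.0
```

```bash
python3 - <<'E'
from h import *
plan(.597,.1945,.123,0,0)
E
```

```text
t 19.57 tip(al) [0.5942 0.1573 0.1335] turn [-0.21  0.13 -0.65] |0.7| shift now [36.8  1.7 10.4] after turn [36.7  2.1 10.5] F(al) [-0.9  0.1 -0.9] gap 0.083 grip 30.0
```

Emit:
servo_tool([
  [[4, 1, 4], [0, 0, -0.3], 0.7],
  [[5, 1, 3], [0, 0, 0], 0.7],
  [[5, 0, 2], [0, 0, 0], 0.7],
  [[5, 0, 0], [0, 0, 0], 0.7],
  [[4, 0, 0], [0, 0, 0], 0.7],
  [[3, 0, 0], [0, 0, 0], 0.7],
  [[0, 0, 0], [0, 0, 0], 0.7],
])

```text
time: 20.15
ee_pos: [0.6086, 0.1484, 0.313]
ee_rot: [2.294, 2.145, 0.001]
contact_force: [-0.2, 0.6, -1.3]
finger_gap: 0.0829
grip_force: 30.0
```

```bash
python3 - <<'E'
from h import *
plan(.597,.1945,.1225,0,0)
E
```

```text
t 20.15 tip(al) [0.5982 0.1864 0.127 ] turn [ 0.06 -0.   -0.24] |0.2| shift now [ 8.1 -1.   4.5] after turn [ 8.1 -1.   4.5] F(al) [-0.2  0.5 -1.3] gap 0.083 grip 30.0
```

Emit:
servo_tool([
  [[2, -1, 2], [0, 0, -0.2], 0.7],
  [[2, 0, 2], [0, 0, 0], 0.7],
  [[1.5, 0, 0], [0, 0, 0], 0.7],
  [[1, 0, 0], [0, 0, 0], 0.7],
  [[1, 0, 0], [0, 0, 0], 0.7],
])

```text
time: 20.57
ee_pos: [0.6081, 0.1547, 0.3087]
ee_rot: [2.292, 2.147, -0.0]
contact_force: [-0.4, -0.4, -1.3]
finger_gap: 0.0831
grip_force: 30.0
```

Emit:
servo_tool([
  [[0.7, 0, 0], [0, 0, 0], 0.7],
  [[0.5, 0, 0], [0, 0, 0], 0.7],
])

```text
time: 20.73
ee_pos: [0.6082, 0.1559, 0.3088]
ee_rot: [2.292, 2.147, -0.0]
contact_force: [0.8, -0.4, -2.7]
finger_gap: 0.0831
grip_force: 30.0
```

Emit:
servo_tool([
  [[0.5, 0, 0], [0, 0, 0], 0.7],
  [[0.5, 0, 0], [0, 0, 0], 0.7],
])

```text
time: 20.9
ee_pos: [0.6082, 0.1563, 0.3088]
ee_rot: [2.292, 2.146, -0.001]
contact_force: [0.9, -2.9, -1.4]
finger_gap: 0.0831
grip_force: 29.9
```

```bash
python3 - <<'E'
from h import *
plan(.597,.1945,.1225,0,0)
E
```

```text
t 20.90 tip(al) [0.5973 0.194  0.1228] turn [ 0.04  0.08 -0.17] |0.2| shift now [ 0.2 -0.2  0.3] after turn [ 0.2 -0.2  0.3] F(al) [ 1.  -2.8 -1.4] gap 0.083 grip 29.9
```

Emit:
servo_tool([
  [[0.7, 0, 0.5], [0, 0, 0], 0.7],
  [[0.5, 0, 0.5], [0, 0, 0], 0.7],
])

```text
time: 21.07
ee_pos: [0.6084, 0.1568, 0.308]
ee_rot: [2.293, 2.145, -0.001]
contact_force: [-1.1, -5.9, 1.8]
finger_gap: 0.0829
grip_force: 29.9
```

Emit:
servo_tool([
  [[0.4, 0, 0.2], [0, 0, 0], 0.7],
  [[0, 0, 0], [0, 0, 0], 0.7],
])

```text
time: 21.23
ee_pos: [0.6084, 0.1571, 0.3078]
ee_rot: [2.293, 2.145, -0.001]
contact_force: [0.1, -5.7, 1.3]
finger_gap: 0.0823
grip_force: 29.9
```

```bash
python3 - <<'E'
from h import *
plan(.597,.1945,.1216,0,0)
E
```

```text
t 21.23 tip(al) [0.5975 0.1947 0.1218] turn [ 0.05  0.12 -0.21] |0.2| shift now [-0.6 -0.3  0.2] after turn [-0.6 -0.3  0.2] F(al) [ 0.5 -5.7  1.3] gap 0.082 grip 29.9
```

Emit:
servo_tool([
  [[0.5, 0, 0], [0, 0, 0], 0.7],
  [[0.5, 0, 0], [0, 0, 0], 0.7],
])

```text
time: 21.4
ee_pos: [0.6085, 0.1579, 0.3078]
ee_rot: [2.293, 2.144, -0.002]
contact_force: [-1.6, -6.6, 1.6]
finger_gap: 0.0827
grip_force: 29.9
```

Emit:
servo_tool([
  [[0.4, 0, 0], [0, 0, 0], 0.7],
  [[0, 0, 0], [0, 0, 0], 0.7],
])

```text
time: 21.57
ee_pos: [0.6085, 0.1585, 0.3078]
ee_rot: [2.292, 2.145, -0.001]
contact_force: [-0.4, -6.5, 1.1]
finger_gap: 0.0828
grip_force: 29.9
```

Emit:
servo_tool([
  [[0.5, 0, 0], [0, 0, 0], 0.7],
  [[0.4, 0, 0], [0, 0, 0], 0.7],
])

```text
time: 21.73
ee_pos: [0.6086, 0.1594, 0.3078]
ee_rot: [2.292, 2.145, -0.001]
contact_force: [-0.6, -5.9, 1.8]
finger_gap: 0.0829
grip_force: 30.0
```

Emit:
servo_tool([
  [[0.5, 0, 0], [0, 0, 0], 0.7],
  [[0, 0, 0], [0, 0, 0], 0.7],
])

```text
time: 21.9
ee_pos: [0.6085, 0.1595, 0.3078]
ee_rot: [2.293, 2.145, -0.002]
contact_force: [-1.7, -7.2, 1.9]
finger_gap: 0.0828
grip_force: 30.0
```

```bash
cat > chk.py <<'E'
from h import *
plan(.597,.1945,.1225,0,0)
for n in ('top','scene'):
    im,d,w=cloud(n); q=w.copy(); q[...,:2]=w[...,:2]@Rm
    m=(abs(q[...,2]-.159)<.0065)&(q[...,1]>.15)&(q[...,1]<.353)&(q[...,0]>.53)&(q[...,0]<.65); p=q[m]
    dv=(q[...,2]>.13)&(q[...,2]<.172)&(q[...,1]>.34)&(q[...,1]<.37)&(q[...,0]>.53)&(q[...,0]<.553)
    print(n,'divider y',np.percentile(q[dv][:,1],[2,20,50,80,98]).round(4) if dv.sum()>5 else None,'row ymin',np.percentile(p[:,1],1).round(4))
    for b,y in zip('abcde',(.337,.302,.267,.232,.197)):
        t=p[abs(p[:,1]-y)<.013]
        if len(t)<60: continue
        k=np.linalg.lstsq(np.c_[t[:,:2]-t[:,:2].mean(0),np.ones(len(t))],t[:,2],rcond=None)[0]
        print(b,len(t),'x',np.percentile(t[:,0],[4,96]).round(4),'tilt mrad',(1e3*k[:2]).round(0))
E
python3 chk.py
```

```text
t 21.90 tip(al) [0.5974 0.1971 0.1218] turn [ 0.04  0.15 -0.21] |0.3| shift now [-3.  -0.3 -0.7] after turn [-3.  -0.3 -0.7] F(al) [-1.3 -7.3  1.9] gap 0.083 grip 30.0
top divider y None row ymin 0.1832
scene divider y [0.3554 0.356  0.3576 0.3578 0.358 ] row ymin 0.2068
a 465 x [0.5627 0.6393] tilt mrad [-23. -10.]
b 459 x [0.5616 0.6392] tilt mrad [-20.  -3.]
c 437 x [0.5614 0.6387] tilt mrad [-24.  -2.]
d 435 x [0.562 0.64 ] tilt mrad [-22.  -2.]
```

Emit:
servo_tool([
  [[0.5, 0, 0], [0, 0, 0], 0.7],
  [[0, 0, 0], [0, 0, 0], 0.7],
])

```text
time: 22.17
ee_pos: [0.6085, 0.1596, 0.3078]
ee_rot: [2.292, 2.144, -0.003]
contact_force: [-1.0, -8.7, 2.0]
finger_gap: 0.0828
grip_force: 30.0
```

Emit:
servo_tool([
  [[0.5, 0, 0], [0, 0, 0], 0.7],
  [[0, 0, 0], [0, 0, 0], 0.7],
])

```text
time: 22.33
ee_pos: [0.6086, 0.1597, 0.3078]
ee_rot: [2.293, 2.144, -0.003]
contact_force: [-1.5, -8.5, 1.6]
finger_gap: 0.0829
grip_force: 30.0
```

Emit:
servo_tool([
  [[-0.7, 0, 0], [0, 0, 0], 0.75],
  [[0, 0, 0], [0, 0, 0], 0.95],
  [[0, 0, 0], [0, 0, 0], 1],
  [[0, 0, 0], [0, 0, 0], 1],
  [[0, 0, 0], [0, 0, 0], 1],
  [[0, 0, -10], [0, 0, 0], 1],
  [[0, 0, -20], [0, 0, 0], 1],
  [[0, 0, -30], [0, 0, 0], 1],
  [[0, 0, -40], [0, 0, 0], 1],
  [[0, 0, -40], [0, 0, 0], 1],
  [[-20, -40, 0], [0, 0, 0], 1],
  [[0, -41, 0], [0, 0, 0], 1],
  [[0, -41, 0], [0, 0, 0], 1],
  [[0, -41, 0], [0, 0, 0], 1],
  [[0, -20, 0], [0, 0, 0], 1],
])

```text
time: 23.58
ee_pos: [0.4231, 0.1542, 0.4477]
ee_rot: [-2.291, -2.148, 0.002]
contact_force: [-0.3, 0.1, -0.6]
finger_gap: 0.0929
grip_force: 0.0
```

```bash
python3 chk.py; python3 - <<'E'
from h import *
a=[]
for n,s in (('scene',np.s_[215:365,210:520]),('top',np.s_[130:240,145:380])):
    im,d,w=cloud(n); a.append(cv2.resize(np.clip(im[s]*1.5,0,255).astype(np.uint8),(620,290),interpolation=cv2.INTER_CUBIC))
save('p3.png',np.vstack(a))
E
```

```text
t 23.58 tip(al) [0.4122 0.1806 0.2617] turn [-0.11 -0.01 -0.07] |0.1| shift now [ 14.1 184.7 138.9] after turn [ 13.9 184.4 139.2] F(al) [-0.3  0.  -0.6] gap 0.093 grip 0.0
top divider y [0.3535 0.3547 0.3553 0.356  0.3587] row ymin 0.1804
a 456 x [0.56   0.6366] tilt mrad [  4. -10.]
b 377 x [0.5724 0.6368] tilt mrad [-13.  -3.]
c 381 x [0.5682 0.6357] tilt mrad [-2.  1.]
d 473 x [0.5608 0.6378] tilt mrad [  3. -10.]
e 481 x [0.5588 0.6356] tilt mrad [ 2. -3.]
scene divider y [0.3556 0.3573 0.3577 0.3579 0.358 ] row ymin 0.1827
a 466 x [0.5624 0.6398] tilt mrad [-22.  -6.]
b 456 x [0.5619 0.6395] tilt mrad [-22.   3.]
c 441 x [0.561  0.6389] tilt mrad [-23.   5.]
d 430 x [0.5617 0.6397] tilt mrad [-21. -13.]
e 418 x [0.5604 0.6376] tilt mrad [-25. -11.]
```

View pics/p3.png

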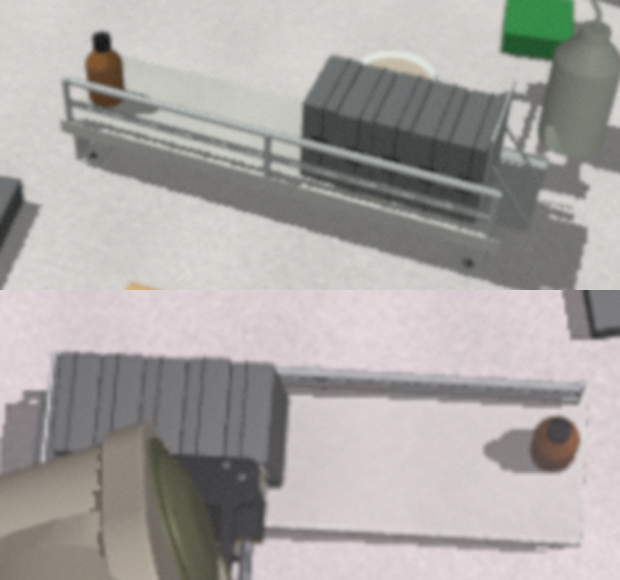

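The last picture shows all five boxes upright, touching, against the rail and divider, with e about 2 mm forward of the rail (within tolerance). The bottle and divider have not moved, so I hand in.

```bash
python3 -c "from cell import *; print(job_done())"
```

```text
the job is handed in; nothing more can be done
None
```

I handed the job in at about 24 s of the 72 s allowed: in the last pictures all five boxes stand upright and touching, a to e from the divider, backs at the rail (e about 2 mm forward), and the divider has not moved; no verdict came back.

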